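Change over the spring-lid boxes

TASK

We are done with the blue-lidded box and need the yellow one, and only one may stand open at a time. First push the blue lid down (the black spot marks the place) until its catch snaps and it stays shut when you let go; then press the yellow box's catch (orange dot) so that its lid springs ajar, and move clear. Only press with the fingertips: the other things on the table are not to be lifted or shifted.

Things in the scene. Friction and masses are not known exactly. Their poses are not given: they have to be found in the camera images.
- blue_box: white plastic storage box with a blue lid, 160 (front to back) x 130 mm, 78 mm high when shut; it stands fast on sucker feet. Origin: centre of its underside; x axis from front (catch side, towards the robot) to back (hinge side), y to its left, z up.
- blue_box_lid (a joint): blue lid, a panel 162 x 134 x 8 mm hinged 81 mm behind the box's centre at height 70 mm, sprung to open. Rad: 0 = shut on the catch, stop at 0.35 = ajar (front edge 55 mm higher). It can be pushed on to its stop at -0.03 (front edge 5 mm lower); the catch snaps over its front tongue a little below 0. Let go before that, it springs up again. Starts ajar, about 0.35.
- blue_box_lid_spot (a point): centre of the round black press spot (34 mm across) on top of the blue lid, 46 mm behind its front edge; moves with the lid. With the lid shut it lies 79 mm above the table and 35 mm in front of the box's centre; at the lid's lower stop, 75 mm high. Pushing the lid down here takes up to 7 N.
- blue_box_catch (a joint): push-release catch of the blue box, a grey rocker on a level pin 86 mm in front of the box's centre, 50 mm high. Rad: 0 = at rest (hook over the tongue of a shut lid), stop at 0.36 as its pad is pushed down; the shut lid is let go at about 0.2. A spring returns it to 0. The hook's upright stands 94 to 100 mm in front of the box's centre and rises to 92 mm.
- blue_box_catch_pad (a point): centre of the orange dot (28 mm across) on the blue box's catch pad, a level grey pad 42 x 48 mm that juts out in front of the box; the dot is 61 mm above the table at rest and 122 mm in front of the box's centre, 22 mm clear of the hook's upright. Pushing straight down here takes about 2 N; the lid is let go after about 6 to 7 mm, the pad stops after about 13 mm.
- yellow_box: white plastic storage box with a yellow lid, 160 (front to back) x 130 mm, 78 mm high when shut; it stands fast on sucker feet. Origin: centre of its underside; x axis from front (catch side, towards the robot) to back (hinge side), y to its left, z up.
- yellow_box_lid (a joint): yellow lid, a panel 162 x 134 x 8 mm hinged 81 mm behind the box's centre at height 70 mm, sprung to open. Rad: 0 = shut on the catch, stop at 0.35 = ajar (front edge 55 mm higher). It can be pushed on to its stop at -0.03 (front edge 5 mm lower); the catch snaps over its front tongue a little below 0. Let go before that, it springs up again. Starts shut, 0.
- yellow_box_lid_spot (a point): centre of the round black press spot (34 mm across) on top of the yellow lid, 46 mm behind its front edge; moves with the lid. With the lid shut it lies 79 mm above the table and 35 mm in front of the box's centre; at the lid's lower stop, 75 mm high. Pushing the lid down here takes up to 7 N.
- yellow_box_catch (a joint): push-release catch of the yellow box, a grey rocker on a level pin 86 mm in front of the box's centre, 50 mm high. Rad: 0 = at rest (hook over the tongue of a shut lid), stop at 0.36 as its pad is pushed down; the shut lid is let go at about 0.2. A spring returns it to 0. The hook's upright stands 94 to 100 mm in front of the box's centre and rises to 92 mm.
- yellow_box_catch_pad (a point): centre of the orange dot (28 mm across) on the yellow box's catch pad, a level grey pad 42 x 48 mm that juts out in front of the box; the dot is 61 mm above the table at rest and 122 mm in front of the box's centre, 22 mm clear of the hook's upright. Pushing straight down here takes about 2 N; the lid is let go after about 6 to 7 mm, the pad stops after about 13 mm.
- spice_jar: spice jar with a red cap, 45 mm across, 108 mm tall, upright; bystander. Origin: centre of its underside.
- tape_roll: flat roll of brown tape, 101 mm across, 18 mm high; bystander. Origin: centre of its underside.
- timer: small white kitchen timer standing on its edge, 26 x 70 x 64 mm; bystander. Origin: centre of its underside.
- marker: white marker pen with a red cap lying flat, 17 x 128 x 18 mm; bystander. Origin: centre of its underside.

How it is judged:
By the outcome, as a careful person would: the job done as asked, in the order asked, and still so for the second after the job is handed in, with the robot touching nothing.
It also fails if it takes over 38 s, if anything falls off the work surface, if the arm or the gripper's body presses on something with over 40 N, if the wrist force passes 120 N, or if a joint passes its speed limit or range.

ROBOT

A 7-joint arm with a two-finger parallel gripper is mounted at the origin on a cart in front of the work surface, level with it; the furniture and walls round the work are solid. World frame = base frame: x ahead of the robot, y to its left, z up, the work surface at z = 0. Lengths are in m, angles in rad, forces in N, time in s.
With the tool pointing down it reaches from about 0.425 to 0.875 m from the base axis. Payload 8.4 kg.
Tool frame: the origin (TCP) lies at the very end of the fingers, on their centre line; the grasp point (between the pads) lies 19 mm behind it (robot.tcp_to_grasp is the distance from the TCP to the grasp point, in m); z points along the fingers, y is the direction in which the jaws open and shut (so a half turn about z gives the same grasp; the last joint's range is limited). The gripper opens to 85 mm and grips with 20 to 120 N. Pads are 22 mm wide; open, the fingers measure 114 mm over their backs; the gripper's body (76 mm by 85 mm) begins 54 mm behind the grasp point. The pads swing forward as they close: fully open they stand 13 mm farther back than shut.
Start: joints at [1.053, 0.333, 0.04, 1.465, -0.013, 1.343, -0.059], TCP at [0.264, -0.594, 0.231] pointing down, gripper open.
Joint ranges: [-2.58, 2.58], [-0.38, 2.09], [-1.3, 1.39], [0.25, 2.4], [-1.5, 4.64], [0.08, 2.09], [-2.65, 2.65]. Speed limits (rad/s): [2.22, 2.22, 2.79, 2.79, 3.14, 3.14, 3.14].

INTERFACE

Orientations are given as a 3x3 rotation matrix whose columns are the frame's x, y, z axes.
In Python, from plant import robot, vision gives the robot as it stands.
- The arm moves only by the shell command python3 -m handwheel 'ROWS' [OPENING]. ROWS is text: rows parted by semicolons, each of 6 numbers parted by spaces: the shift along the tool's x, y, z in m, then the turn, a rotation vector about the tool's x, y, z in degrees. A call has 1 to 20 rows; each row shifts and turns the commanded pose from where the row before left it, along the tool's axes as they then stand; what a row does not reach is not made up. A row lasts 1/10 s, in which the tool goes at most 50 mm and 8.59 degrees, less where a joint would pass 70% of its speed; a pose out of reach is approached as far as the arm can. A call with a gripper value outside its range is refused whole. OPENING is the opening, from -1 (shut) to 1 (fully open), set as the call begins (- or left out, the last holds). The fingers move at their own pace and stop on an object; the grip force is fixed at half the most. Time passes only in rows, so rows that do not move let the fingers close. It gives the time, the measured TCP pose, the force and the opening at its end, in the units of the state.
- robot.read_state(): the state, without advancing time (a new reading comes with each control period).
- vision.capture(name): name is "scene" or "top"; returns (picture, depth): 480x640x3 uint8, red, green, blue; 480x640 float32, m along the optical axis (not along the pixel's ray), 0 where there is no reading.
- vision.get_calibration(name): a dict with "K" (3x3 intrinsics, pixels), "R" (3x3) and "t" (3): a world point X has camera coordinates R X + t. Camera axes: x right, y down, z forward; pixel columns grow to the right and rows downward; lengths in m; the calibration is good to about 2 mm. A picture is of the moment at which its call begins. get_calibration takes no time and is no camera call.
- robot.job_done(): hands the job in, once; it reports no verdict.
The state is a dict: "t": time; "q": joint angles; "joint_velocities": joint speeds; "tau": joint torques, N m; "tcp_pos": TCP position; "orientation": TCP orientation; "contact_force": force on the tool from outside, world axes, zero at the start; "moment": the same for the moment, N m; "opening": opening from 0.0 (shut) to 1.0 (fully open).
Only numpy, scipy, OpenCV 4.12 (cv2) and the standard library are available. Lean on these libraries where they do the work, as an engineer would, in place of code of your own. Each camera call takes 0.05 s, during which the arm holds its last target.

## Working session

There is one attempt and no reset: what is moved stays moved. The work goes in short steps, Python scripts to look and compute and a shell command to move; the robot and the scene stay as the last step left them, time stands still between calls to the robot, and variables do not carry over. Pictures are saved under pics/ and viewed, and the job is handed in when it is done.

```bash
mkdir -p pics; ls; python3 - <<'E'
from plant import robot, vision
import cv2,numpy as np
s=robot.read_state()
for k in s: print(k,np.round(s[k],3).tolist())
for n in("scene","top"):
    p,d=vision.capture(n); cv2.imwrite(f"pics/{n}0.png",p[:,:,::-1]); np.save(f"pics/{n}0.npy",d)
    c=vision.get_calibration(n); print(n,{k:np.round(c[k],3).tolist() for k in c})
E
```

```text
pics
t 0.0
q [1.053, 0.334, 0.04, 1.466, -0.013, 1.343, -0.058]
joint_velocities [-0.002, -0.001, 0.0, -0.002, -0.001, 0.003, 0.0]
tau [-0.0, -65.853, 1.365, -40.556, 0.017, 0.013, 0.0]
tcp_pos [0.264, -0.593, 0.23]
orientation [[0.914, 0.407, -0.001], [0.407, -0.914, 0.001], [-0.0, -0.002, -1.0]]
contact_force [-0.435, 0.203, 0.302]
moment [-0.018, 0.059, 0.037]
opening 0.995
scene {'K': [[440.944, 0.0, 322.173], [0.0, 440.944, 248.673], [0.0, 0.0, 1.0]], 'R': [[0.742, -0.67, -0.008], [-0.54, -0.591, -0.599], [0.397, 0.449, -0.801]], 't': [-0.473, 0.375, 0.877]}
top {'K': [[580.215, 0.0, 304.442], [0.0, 580.215, 248.871], [0.0, 0.0, 1.0]], 'R': [[0.318, -0.948, 0.003], [-0.868, -0.293, -0.401], [0.381, 0.125, -0.916]], 't': [-0.212, 0.565, 1.495]}
```

View pics/scene0.png

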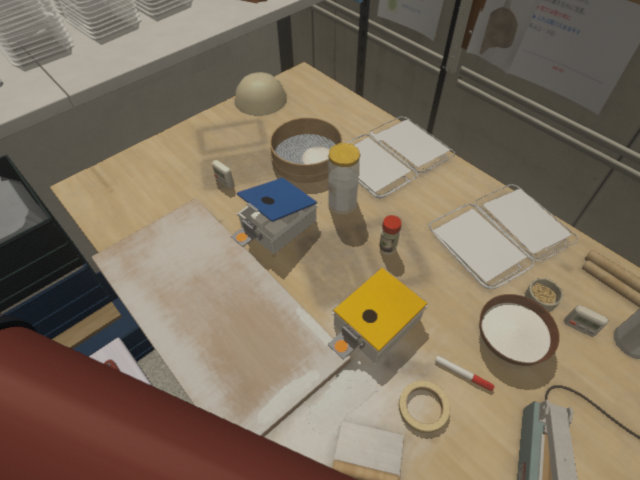

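View pics/top0.png

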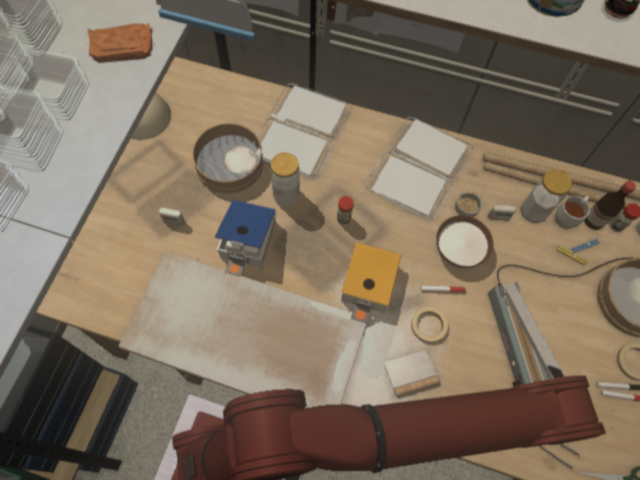

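The pictures show the blue box (lid ajar), its spot near top px (242,230) and its dot near (235,268). The yellow spot is near (368,284) and its dot near (360,315). I'll enlarge these and measure.

```bash
cat > h.py <<'E'
import numpy as np,cv2
from plant import robot,vision
def pt(n,u,v,d):
    c=vision.get_calibration(n);K,R,t=map(np.array,(c["K"],c["R"],c["t"]))
    z=np.median(d[int(v)-1:int(v)+2,int(u)-1:int(u)+2])
    return R.T@(z*np.linalg.solve(K,[u,v,1])-t)
def ray(n,u,v,z):
    c=vision.get_calibration(n);K,R,t=map(np.array,(c["K"],c["R"],c["t"]))
    o=-R.T@t; r=R.T@np.linalg.solve(K,[u,v,1]); return o+r*(z-o[2])/r[2]
E
python3 - <<'E'
from h import *
for n,(x,y,w,h) in dict(top=(200,180,220,165),scene=(220,160,220,220)).items():
    p=cv2.imread(f"pics/{n}0.png");d=np.load(f"pics/{n}0.npy")
    f=600/h if n=="scene" else 800/w
    cv2.imwrite(f"pics/{n}0c.png",cv2.resize(p[y:y+h,x:x+w],(min(800,int(w*f)),min(600,int(h*f))),interpolation=cv2.INTER_CUBIC))
    hsv=cv2.cvtColor(p,cv2.COLOR_BGR2HSV)
    H,S,V=[hsv[:,:,i].astype(int) for i in range(3)]
    for nm,m in dict(dot=(H>5)&(H<18)&(S>150)&(V>150),black=(V<50)).items():
        m=m.astype(np.uint8); mm=np.zeros_like(m); mm[y:y+h,x:x+w]=m[y:y+h,x:x+w]
        k,l,st,ce=cv2.connectedComponentsWithStats(mm)
        for i in range(1,k):
            if st[i,4]>25: 
                u,v=ce[i]; print(n,nm,st[i].tolist(),ce[i].round(1),pt(n,u,v,d).round(4), ray(n,u,v,.061 if nm=="dot" else .079).round(4))
E
```

```text
top dot [231, 265, 8, 7, 46] [234.4 268.1] [0.507  0.1577 0.0587] [0.5062 0.1571 0.061 ]
top dot [356, 310, 9, 9, 61] [360.1 314.3] [ 0.4887 -0.2207  0.0622] [ 0.4891 -0.2207  0.061 ]
top black [238, 227, 9, 6, 35] [242.4 229.8] [0.6045 0.1651 0.1136] [0.6188 0.1742 0.079 ]
scene dot [237, 233, 10, 8, 57] [241.4 236.6] [0.5094 0.1586 0.0608] [0.5094 0.1584 0.061 ]
scene dot [335, 341, 12, 11, 109] [340.8 345.9] [ 0.4913 -0.2211  0.0616] [ 0.4915 -0.2209  0.061 ]
```

```bash
cat pics/none 2>/dev/null; python3 -m handwheel --help 2>&1 | head -20
```

```text
invalid input at $: expected rows of numbers
```

View pics/top0c.png

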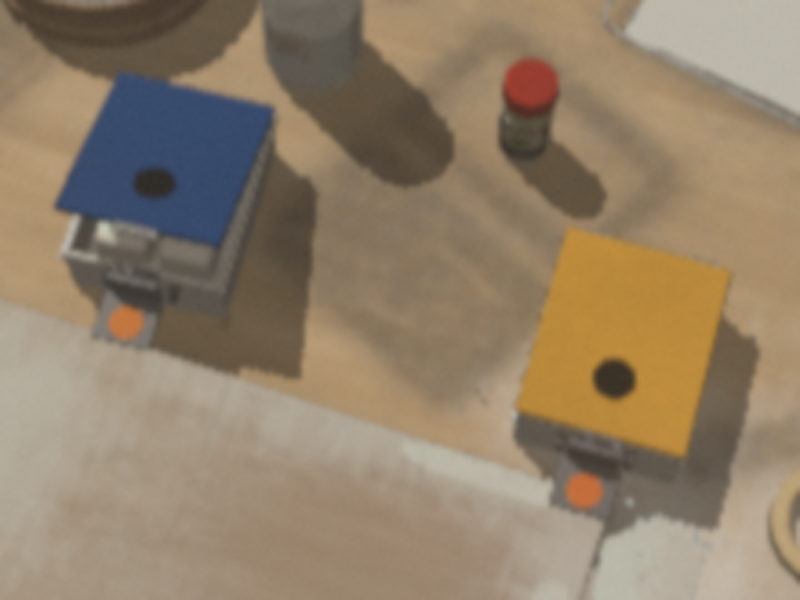

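View pics/scene0c.png

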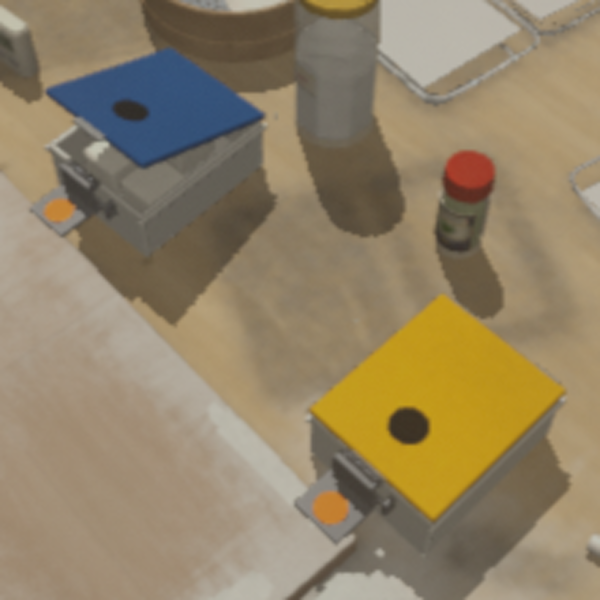

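```bash
python3 - <<'E'
from h import *
d={n:np.load(f"pics/{n}0.npy") for n in("top","scene")}
for nm,n,u,v in [("Y","top",368.9,284.2),("Y","scene",370,316.2),("B","top",242.4,229.8),("B","scene",268,200.7)]:
    print(nm,n,pt(n,u,v,d[n]).round(4),ray(n,u,v,.079 if nm=="Y" else .118).round(4))
E
```

```text
Y top [ 0.5746 -0.2193  0.0794] [ 0.5748 -0.2193  0.079 ]
Y scene [ 0.5779 -0.2199  0.0812] [ 0.5788 -0.2192  0.079 ]
B top [0.6045 0.1651 0.1136] [0.6027 0.1639 0.118 ]
B scene [0.6059 0.1647 0.1169] [0.6054 0.1638 0.118 ]
```

```bash
python3 -m handwheel '0 0 0 0 0 8; 0 0 0 0 0 8; 0 0 0 0 0 8; 0 0 0 0 0 0; 0 0 0 0 0 0' -1; python3 - <<'E'
from h import *
d=np.load("pics/top0.npy")
for u,v in [(285,162),(288,200),(345,203),(168,213),(228,140)]: print(u,v,pt("top",u,v,d).round(3))
E
```

```text
t: 0.6
tcp_pos: [0.2643, -0.5936, 0.231]
orientation: [[1.0, 0.004, -0.0], [0.004, -1.0, 0.001], [-0.0, -0.001, -1.0]]
contact_force: [0.2, -0.0, 0.4]
opening: 0.143
285 162 [0.813 0.108 0.185]
288 200 [0.776 0.09  0.035]
345 203 [ 0.783 -0.084  0.106]
168 213 [0.605 0.405 0.066]
228 140 [0.934 0.352 0.011]
```

```bash
python3 -m handwheel '0.009 -0.02 0 0 0 0; 0.018 -0.04 0 0 0 0; 0.018 -0.04 0 0 0 0; 0.018 -0.04 0 0 0 0; 0.018 -0.04 0 0 0 0; 0.018 -0.04 0 0 0 0; 0.018 -0.04 0 0 0 0; 0.018 -0.04 0 0 0 0; 0.018 -0.04 0 0 0 0; 0.018 -0.04 0 0 0 0; 0.018 -0.04 0 0 0 0; 0.018 -0.04 0 0 0 0; 0.018 -0.04 0 0 0 0; 0.018 -0.04 0 0 0 0; 0.018 -0.04 0 0 0 0; 0.018 -0.04 0 0 0 0; 0.018 -0.04 0 0 0 0; 0.018 -0.04 0 0 0 0; 0.018 -0.04 0 0 0 0; 0.009 -0.02 0 0 0 0'; python3 -m handwheel '0 0 0 0 0 0; 0 0 0 0 0 0'
```

```text
t: 2.6
tcp_pos: [0.6066, 0.1704, 0.2311]
orientation: [[1.0, 0.007, -0.0], [0.007, -1.0, 0.002], [-0.0, -0.002, -1.0]]
contact_force: [-0.4, -0.7, -0.5]
opening: 0.001
t: 2.8
tcp_pos: [0.6063, 0.1661, 0.2309]
orientation: [[1.0, 0.003, -0.001], [0.003, -1.0, -0.0], [-0.001, 0.0, -1.0]]
contact_force: [0.7, -0.4, 0.0]
opening: -0.001
```

```bash
python3 -m handwheel '-0.002 0.002 0.02 0 0 0; 0 0 0.03 0 0 0; 0 0 0.03 0 0 0; 0 0 0.015 0 0 0; 0 0 0 0 0 0; 0 0 0 0 0 0'; python3 - <<'E'
from h import *
for n,(x,y,w,h) in dict(top=(190,170,120,120),scene=(200,130,150,150)).items():
    p,d=vision.capture(n)
    cv2.imwrite(f"pics/{n}1c.png",cv2.resize(p[y:y+h,x:x+w,::-1],(600,600),interpolation=cv2.INTER_CUBIC))
E
```

```text
t: 3.4
tcp_pos: [0.6049, 0.1637, 0.1374]
orientation: [[1.0, -0.0, 0.001], [-0.0, -1.0, 0.0], [0.001, -0.0, -1.0]]
contact_force: [-0.3, 0.4, 0.3]
opening: -0.001
```

View pics/top1c.png

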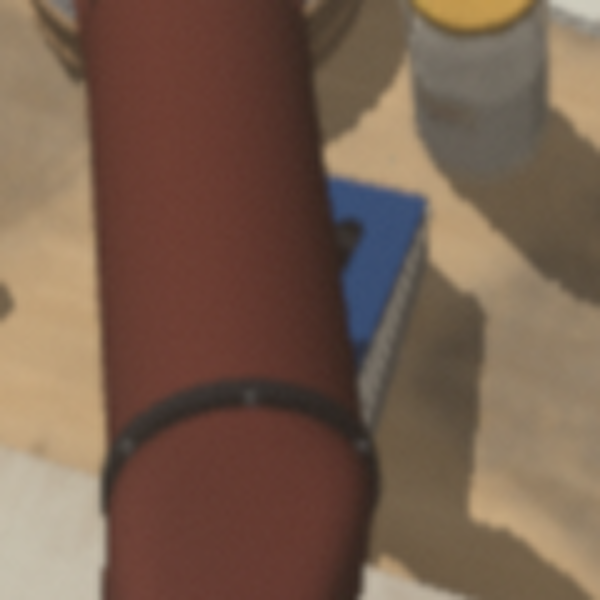

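View pics/scene1c.png

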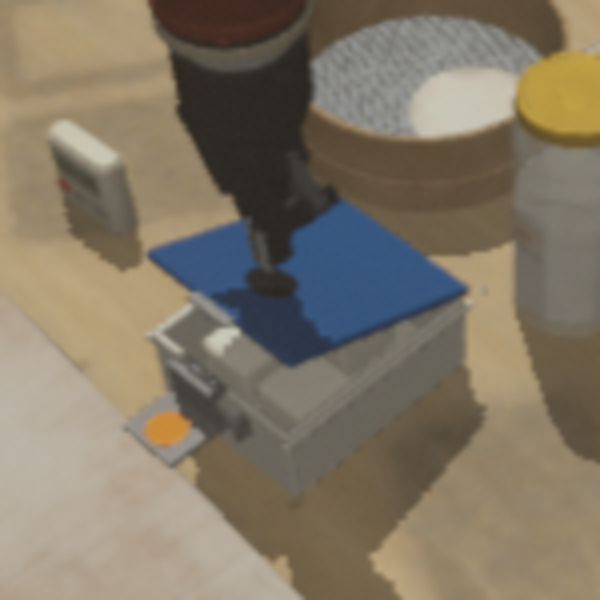

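The top view is blocked by the arm. The scene crop shows the fingertips just above the black spot at about (270,280). Next I press down along the lid's arc.

```bash
python3 -m handwheel '0 0 0.01 0 0 0; 0 0 0.009 0 0 0; -0.002 0 0.008 0 0 0; -0.002 0 0.008 0 0 0; -0.002 0 0.008 0 0 0; 0 0 0 0 0 0'; python3 -m handwheel '-0.002 0 0.006 0 0 0; -0.002 0 0.006 0 0 0; 0 0 0.003 0 0 0; 0 0 0 0 0 0'; python3 -m handwheel '0 0 0.002 0 0 0; 0 0 0.001 0 0 0; 0 0 0 0 0 0; 0 0 0 0 0 0'
```

```text
t: 4.1
tcp_pos: [0.5978, 0.1639, 0.092]
orientation: [[1.0, -0.0, -0.001], [-0.0, -1.0, -0.0], [-0.001, 0.0, -1.0]]
contact_force: [-1.0, -1.7, 1.9]
opening: 0.004
t: 4.5
tcp_pos: [0.5946, 0.1642, 0.0783]
orientation: [[1.0, -0.0, 0.0], [-0.0, -1.0, 0.0], [0.0, -0.0, -1.0]]
contact_force: [1.7, -1.1, 1.7]
opening: 0.001
t: 4.9
tcp_pos: [0.5943, 0.1642, 0.0753]
orientation: [[1.0, -0.0, -0.0], [-0.0, -1.0, 0.0], [-0.0, -0.0, -1.0]]
contact_force: [2.1, 0.0, 2.8]
opening: -0.001
```

```bash
for i in 1 ; do python3 -m handwheel '0 0 0.001 0 0 0; 0 0 0.001 0 0 0; 0 0 0 0 0 0; 0 0 0 0 0 0'; done
```

```text
t: 5.3
tcp_pos: [0.5944, 0.1643, 0.0743]
orientation: [[1.0, -0.0, 0.0], [-0.0, -1.0, -0.0], [0.0, 0.0, -1.0]]
contact_force: [-2.9, -1.4, 12.4]
opening: -0.004
```

Force has jumped to 12 N at 74 mm, so the lid is on its lower stop and past the catch. I'll lift and check it stays shut.

```bash
python3 -m handwheel '0 0 -0.005 0 0 0; 0 0 -0.01 0 0 0; 0 0 -0.03 0 0 0; 0 0 -0.04 0 0 0; -0.005 0.02 -0.04 0 0 0; -0.005 0.04 -0.03 0 0 0; -0.005 0.04 0 0 0 0; -0.005 0.04 0 0 0 0; -0.005 0.04 0 0 0 0; -0.005 0.04 0 0 0 0; -0.005 0.04 0 0 0 0; -0.005 0.02 0 0 0 0; 0 0 0 0 0 0'; python3 - <<'E'
from h import *
for n,(x,y,w,h) in dict(top=(190,170,240,180),scene=(200,130,240,240)).items():
    p,d=vision.capture(n); np.save(f"pics/{n}2.npy",d); cv2.imwrite(f"pics/{n}2.png",p[:,:,::-1])
    cv2.imwrite(f"pics/{n}2c.png",cv2.resize(p[y:y+h,x:x+w,::-1],(600*w//h,600),interpolation=cv2.INTER_CUBIC))
E
```

```text
t: 6.6
tcp_pos: [0.553, -0.1196, 0.228]
orientation: [[1.0, -0.006, -0.002], [-0.006, -1.0, -0.001], [-0.002, 0.001, -1.0]]
contact_force: [0.5, 0.6, -0.5]
opening: 0.001
```

View pics/top2c.png

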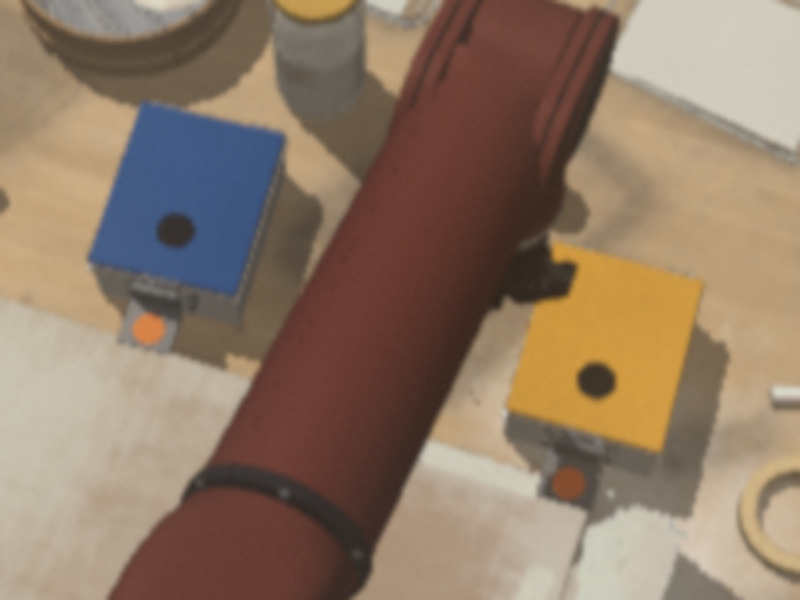

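View pics/scene2c.png

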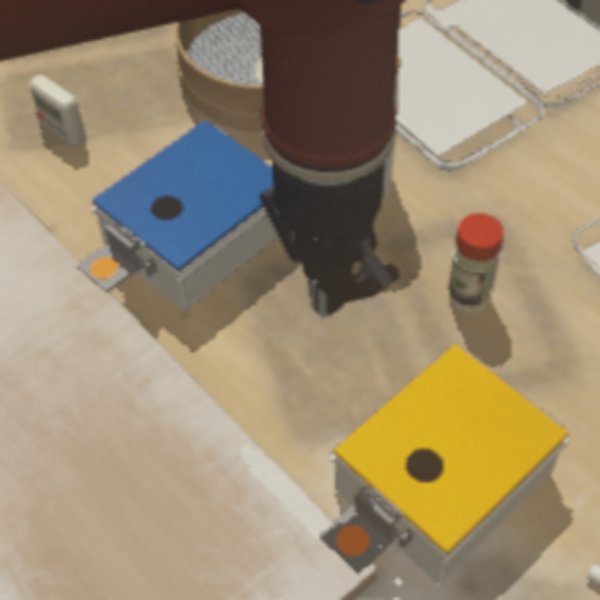

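```bash
python3 -m handwheel '-0.015 0.025 0 0 0 0; -0.02 0.03 0 0 0 0; -0.015 0.03 0 0 0 0; -0.012 0.016 0 0 0 0; 0 0 0 0 8 0; 0 0 0 0 0 0; 0 0 0 0 0 0';  python3 - <<'E'
from h import *
d=np.load("pics/top2.npy");e=np.load("pics/scene2.npy")
print(pt("top",242.5,239,d),pt("scene",200+166*.4,130+208*.4,e))
print("Ydot",pt("top",190+569*.3,170+483*.3,d),pt("scene",200+353*.4,130+541*.4,e))
E
```

```text
t: 7.4
tcp_pos: [0.4923, -0.2152, 0.2286]
orientation: [[0.99, 0.001, 0.138], [0.001, -1.0, 0.0], [0.138, 0.0, -0.99]]
contact_force: [-0.1, 0.5, 0.9]
opening: -0.001
[0.59073505 0.16276616 0.08114874] [0.59414052 0.16233408 0.08092722]
Ydot [ 0.48822958 -0.22271444  0.06050137] [ 0.49145126 -0.22220234  0.0605962 ]
```

The blue spot now measures 81 mm high, so that lid is latched. I'll go down over the yellow dot.

```bash
python3 -m handwheel '-0.004 0.003 0.02 0 0 0; -0.005 0.003 0.035 0 0 0; -0.005 0 0.035 0 0 0; -0.005 0 0.035 0 0 0; -0.0035 0 0.025 0 0 0; 0 0 0 0 0 0; 0 0 0 0 0 0';  python3 - <<'E'
from h import *
for n,(x,y,w,h) in dict(scene=(280,240,160,160)).items():
    p,d=vision.capture(n)
    cv2.imwrite(f"pics/{n}3c.png",cv2.resize(p[y:y+h,x:x+w,::-1],(600*w//h,600),interpolation=cv2.INTER_CUBIC))
E
```

```text
t: 8.1
tcp_pos: [0.4923, -0.2216, 0.0772]
orientation: [[0.99, 0.002, 0.139], [0.002, -1.0, 0.001], [0.139, -0.001, -0.99]]
contact_force: [0.8, -0.5, -0.1]
opening: -0.002
```

View pics/scene3c.png

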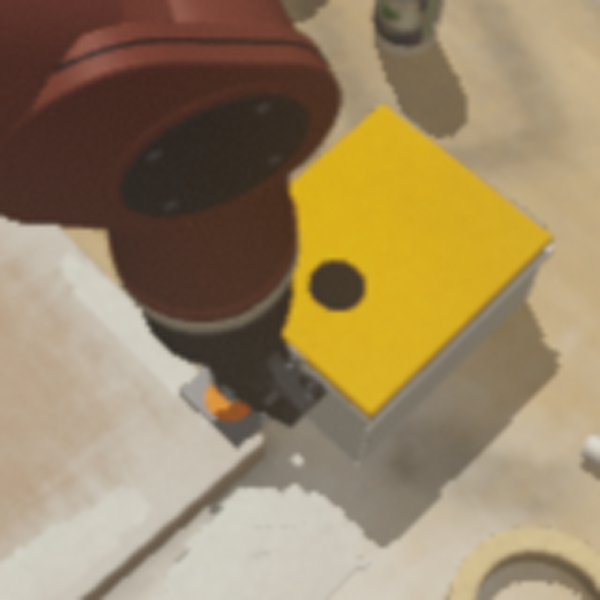

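The fingertips are above the orange dot at about (228,405), clear of the upright at (300,385). Now I press.

```bash
python3 -m handwheel '-0.001 0 0.008 0 0 0; -0.001 0 0.006 0 0 0; -0.0005 0 0.004 0 0 0; -0.0005 0 0.004 0 0 0; 0 0 0 0 0 0'; python3 -m handwheel '-0.0004 0 0.003 0 0 0; -0.0002 0 0.002 0 0 0; 0 0 0 0 0 0; 0 0 0 0 0 0'; python3 - <<'E'
from h import *
for n,(x,y,w,h) in dict(scene=(280,240,160,160)).items():
    p,d=vision.capture(n)
    cv2.imwrite(f"pics/{n}4c.png",cv2.resize(p[y:y+h,x:x+w,::-1],(600*w//h,600),interpolation=cv2.INTER_CUBIC))
E
```

```text
t: 8.65
tcp_pos: [0.4906, -0.2228, 0.0539]
orientation: [[0.99, -0.001, 0.138], [-0.001, -1.0, 0.0], [0.138, -0.0, -0.99]]
contact_force: [-3.1, -0.9, 1.7]
opening: -0.001
t: 9.05
tcp_pos: [0.4908, -0.2228, 0.0492]
orientation: [[0.99, -0.0, 0.139], [-0.0, -1.0, -0.0], [0.139, 0.0, -0.99]]
contact_force: [-4.3, -1.2, 2.9]
opening: -0.003
```

View pics/scene4c.png

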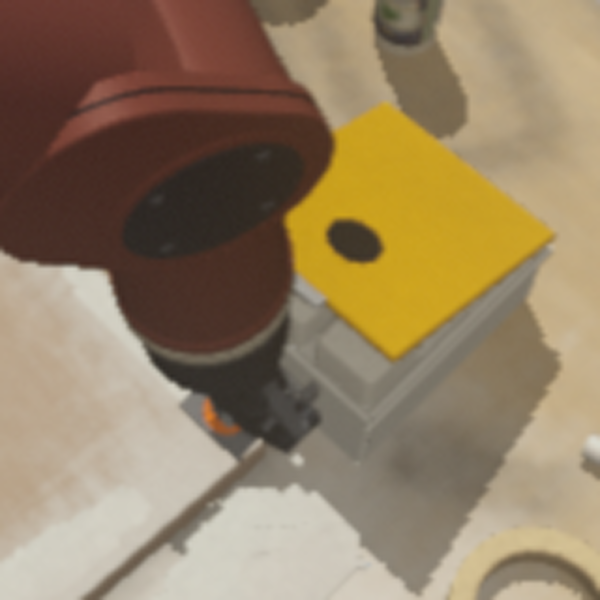

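The yellow lid has sprung ajar: its spot moved to (355,240) and the box contents are visible. Moving clear.

```bash
python3 -m handwheel '-0.002 0 -0.006 0 0 0; 0 0 -0.012 0 0 0; 0 0 -0.03 0 0 0; 0 0 -0.04 0 0 0; 0 0 -0.04 0 0 0; 0 0.02 -0.04 0 0 0; 0.01 0.03 -0.01 0 0 0; 0.01 0.03 0 0 0 0; 0.01 0.03 0 0 0 0; 0 0.03 0 0 0 0; 0 0.03 0 0 0 0; 0 0.02 0 0 0 0; 0 0 0 0 0 0; 0 0 0 0 0 0'; python3 - <<'E'
from h import *
for n in("top","scene"):
    p,d=vision.capture(n); np.save(f"pics/{n}5.npy",d); cv2.imwrite(f"pics/{n}5.png",p[:,:,::-1])
E
```

```text
t: 10.5
tcp_pos: [0.4943, -0.4122, 0.23]
orientation: [[0.99, -0.0, 0.14], [-0.0, -1.0, 0.0], [0.14, -0.0, -0.99]]
contact_force: [0.5, 0.9, 0.0]
opening: 0.0
```

View pics/top5.png

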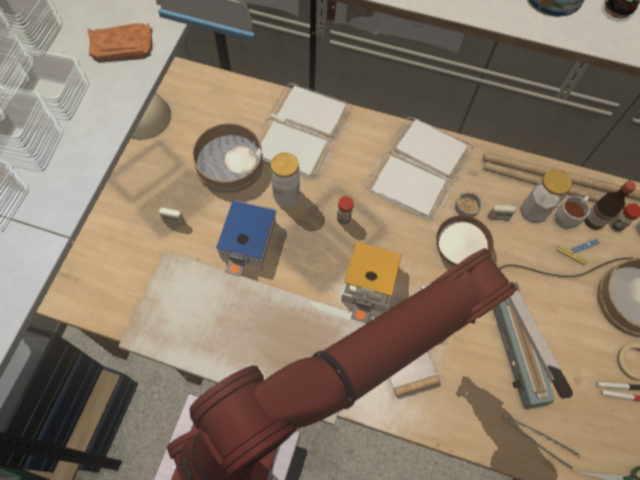

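View pics/scene5.png

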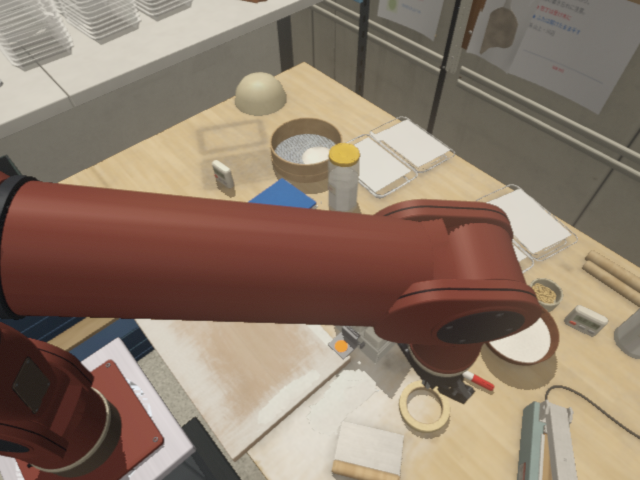

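```bash
python3 - <<'E'
from h import *
d=np.load("pics/top5.npy")
print("blue",pt("top",242.5,239,d).round(4),"yellow",pt("top",371.5,275.5,d).round(4),"Ydot",pt("top",360,315,d).round(4))
s=robot.read_state();print(s["t"],s["contact_force"])
robot.job_done()
E
```

```text
blue [0.5928 0.1641 0.0761] yellow [ 0.5864 -0.2192  0.1175] Ydot [ 0.4875 -0.221   0.06  ]
10.6 [-0.72962635  0.13497173 -0.76196901]
the job is handed in; nothing more can be done
```

The blue lid is pushed down and latched, and the yellow lid was then released by its catch and stands ajar. The job was handed in at 10.6 s. The gripper was about 0.23 m above the table, and the wrist force read about 1 N, which is noise level.

- **Blue lid:** I pressed on the black spot until the lid met its lower stop, reading 12 N with the fingertips at 74 mm. After I let go, the spot measured about 81 mm high, then 76 mm in the last check. A shut lid should read 79 mm and an ajar one 118 mm, so it is shut within the few mm of camera noise.
- **Yellow lid:** I pressed the orange dot about 12–14 mm, with up to about 5 N on the tool, and the lid sprang up. Its spot last measured 117.5 mm high, which matches ajar. The catch pad is back at 60 mm, its rest height.
- **Other things:** The spice jar and the timer look where they were in the last pictures. The tape roll and the marker are partly hidden there by the arm, and look unmoved where they show in the scene view. I checked these by eye only and did not measure them.

No check failed. The only disagreement was the spread of a few mm between camera readings of the same points.

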